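# Clamp the circuit board in the test fixture and start the test

### The job

The circuit board lies in the grey test fixture, not yet clamped. Push the orange clamp knob on the fixture's bridge straight down until it stops, then turn it clockwise (seen from above) to its stop so that the board is locked. Then press the green start button fully down and let it come back up; do not press the red button or disturb the other things on the table.

Things in the scene. Friction and masses are not known exactly. Their poses are not given: they have to be found in the camera images.
- fixture: Board test fixture, fixed to the table: grey base 200 x 160 x 45 mm (x, y, z) with a green circuit board on it and, across its middle along y, an aluminium bridge 44 mm wide (x) and 152 mm long whose top is 70 mm above the table. Origin: centre of its underside; z up. The knob's axis is vertical through the origin.
- lock_grip (a point): Grip point of the orange clamp knob, on its vertical axis, 110 mm above the table when fully up; goes down with the knob. The knob is a bar 64 mm long (point x), 16 mm thick (point y), 30 mm tall, from 14 mm below this point to 16 mm above; 26 mm clear of the bridge when up, 18 mm when down (round stem below). Site z up; it turns with the knob. Grip from above across the 16 mm.
- lock_push (a joint): How far the clamp knob is pushed down, m: 0 fully up, 0.008 at its lower stop (foot on the board). Stiff: needs about 5 N, no spring, and stays where it is left. It starts at 0 to 0.001. It does not move down by itself when turned.
- lock_turn (a joint): Turn of the clamp knob, rad: grows clockwise seen from above, from 0 to a stop at 1.25 (locked, about 70 degrees). At 0 the bar lies along the fixture's x. Light friction (0.06 N m), stays where it is left. It starts at 0 to 0.25.
- start_button_top (a point): Centre of the top face of the green start button (cap diameter 46 mm) on a white box station 90 x 90 x 55 mm fixed to the table; the top is 79 mm above the table when up, 12 mm above the black collar (62 mm diameter) round it. z up; it moves down with the button.
- start_button (a joint): Travel of the green button, m: 0 up, 0.008 fully down. Spring: about 2 N starts it, 6 N holds it fully down; it comes back up when let go.
- stop_button_top (a point): Centre of the top face of the red button, which must not be pressed; same sizes as the green one, on a yellow station. The two stations may have changed places.
- stop_button (a joint): Travel of the red button, m: 0 up, 0.008 fully down; same spring as the green one.
- mug: White mug, 80 mm across, 90 mm tall, loose, origin under its centre. A bystander.
- plate: Yellow plate, 170 mm across, 20 mm tall, loose, origin under its centre. A bystander.
- phone: Phone lying flat, 72 x 150 x 9 mm, loose, origin under its centre. A bystander.
- multimeter: Orange and black multimeter lying flat, 150 x 78 x 44 mm, loose, origin under its centre. A bystander.
- screwdriver: Red-handled screwdriver, 200 mm long, lying along its own x, loose, handle 26 mm thick. A bystander.
- tape: Roll of blue tape lying flat, 60 mm across, 24 mm tall, loose, origin under its centre. A bystander.
Mind the look-alikes: they are no part of the job. Leave any pink or purple look-alike of the part that bears start_button_top alone.

How it is judged:
By the outcome, as a careful person would: the job done as asked, in the order asked, and still so for the second after the job is handed in, with the robot touching nothing.
It also fails if it takes over 48 s, if anything falls off the work surface, if the arm or the gripper's body presses on something with over 40 N, if the wrist force passes 120 N, or if a joint passes its speed limit or range.

### The arm

A 7-joint arm with a two-finger parallel gripper is mounted at the origin on the work surface. World frame = base frame: x ahead of the robot, y to its left, z up, the work surface at z = 0. Lengths are in m, angles in rad, forces in N, time in s.
With the tool pointing down it reaches from about 0.425 to 0.875 m from the base axis. Payload 8.4 kg.
Tool frame: the origin (TCP) lies midway between the tips of the shut fingers; the grasp point (between the pads) lies 19 mm behind it; z points along the fingers, y is the line along which they close (so a half turn about z gives the same grasp; the last joint's range is limited). The gripper opens to 85 mm and grips with 20 to 120 N. Pads are 22 mm wide; open, the fingers measure 114 mm over their backs; the gripper's body (76 mm by 85 mm) begins 54 mm behind the grasp point. The pads swing forward as they close: fully open they stand 13 mm farther back than shut.
Start: joints at [-1.294, 0.333, 0.04, 1.465, -0.013, 1.343, -0.059], TCP at [0.239, 0.605, 0.231] pointing down, gripper open.
Joint ranges: [-2.58, 2.58], [-0.38, 2.09], [-1.3, 1.39], [0.25, 2.4], [-1.5, 4.64], [0.08, 2.09], [-2.65, 2.65]. Speed limits (rad/s): [2.22, 2.22, 2.79, 2.79, 3.14, 3.14, 3.14].

### API

Orientations are given as [roll, pitch, yaw] about the fixed x, y, z axes, in that order (R = Rz(yaw) Ry(pitch) Rx(roll)).
In Python, from rig import manip, get_image, ticket gives the robot as it stands.
- The arm moves only by the tool drive_tool, never from a script. Its argument "rows" is a list that holds one entry, the list of rows, each a list of 5 numbers: the closure, from -1 (fully open) to 1 (shut), then the shift along the tool's x, y, z as a fraction of full scale, then the turn about the tool's z as a fraction of full scale. A call has 1 to 20 rows; each row shifts and turns the commanded pose from where the row before left it, along the tool's axes as they then stand; what a row does not reach is not made up. Full scale, the value 1, is 200 mm for a shift and 5 degrees for a turn. A row lasts 1/10 s, in which the tool goes at most 50 mm and 8.59 degrees, less where a joint would pass 70% of its speed; a pose out of reach is approached as far as the arm can. A call with a number of a shift or a turn outside -1 to 1 is refused whole. A call with a gripper value outside its range is refused whole. The fingers move at their own pace and stop on an object; "force" is the grip in N (left out, the last holds). Time passes only in rows, so rows that do not move let the fingers close. It gives the time, the measured TCP pose, the force, the opening and the grip force at its end, in the units of the state.
- manip.observe(): the state, without advancing time (a new reading comes with each control period).
- get_image(name): name is "scene" or "top" or "wrist"; returns a dict with "frame" (400x640x3 uint8, red, green, blue), "fx", "fy", "cx", "cy" (pixels), "R" (3x3) and "t" (3): a world point X has camera coordinates R X + t. Camera axes: x right, y down, z forward; pixel columns grow to the right and rows downward; lengths in m; the calibration is good to about 2 mm. A picture is of the moment at which its call begins. There is no depth.
- ticket.sign_off(): hands the job in; it is judged then, once.
The state is a dict: "clock": time; "qpos": joint angles; "qd": joint speeds; "joint_torque": joint torques, N m; "eef_pos": TCP position; "ee_rot": TCP orientation; "force": force on the tool from outside, world axes, zero at the start; "wrist_torque": the same for the moment, N m; "gripper_width": opening from 0.0 (shut) to 1.0 (fully open); "grip_force": force on a finger pad.
Only numpy, scipy, OpenCV 4.12 (cv2) and the standard library are available. Lean on these libraries where they do the work, as an engineer would, in place of code of your own. Each camera call takes 0.05 s, during which the arm holds its last target. There are 200 camera calls.

## Working session

There is one attempt and no reset: what is moved stays moved. The work goes in short steps, Python scripts to look and compute and a tool call to move; the robot and the scene stay as the last step left them, time stands still between calls to the robot, and variables do not carry over. Pictures are saved under pics/ and viewed, at most 10 in all, crops included, and the job is handed in when it is done.

Besides the shell and the picture viewer there is one more tool, called after "Request:" as name([rows], argument=value, ...), one row to a line, values as JSON. drive_tool: Moves the arm, as the interface text tells. Shift numbers are shares of 200 mm and turn numbers shares of 5 degrees, none past 1 either way. Its arguments: {"type":"object","properties":{"rows":{"type":"array"},"force":{"type":"number"}},"required":["rows"]}

```bash
mkdir -p pics; python3 - <<'E'
from rig import manip,get_image
import cv2,pickle
for n in("scene","top"):
    d=get_image(n);pickle.dump(d,open(f"pics/{n}0.pkl","wb"));cv2.imwrite(f"pics/{n}0.png",d["frame"][:,:,::-1])
    print(n,d["fx"],d["cx"],d["cy"],d["R"],d["t"])
print(manip.observe())
E
```

```text
scene 432.24837187976624 325.0253908142966 198.69360521701228 [[ 0.44662947  0.89470143 -0.00560897]
 [ 0.64747972 -0.32753172 -0.68810826]
 [-0.61748857  0.30369773 -0.72558635]] [-0.23717883 -0.25168027  1.71406398]
top 494.1228451947859 321.97116775158423 206.27493861251082 [[-0.00132053 -0.99984603 -0.0174979 ]
 [-0.99920416  0.00201685 -0.03983682]
 [ 0.03986597  0.01743136 -0.99905298]] [0.00873476 0.511227   1.62679401]
{'clock': 0.1, 'qpos': array([-1.29422626,  0.3338229 ,  0.03987323,  1.46615104, -0.01339856,
        1.34326217, -0.05849282]), 'qd': array([ 0.00163753, -0.00246246,  0.00094497, -0.00446885, -0.00025761,
        0.00073325, -0.00041509]), 'joint_torque': array([ 4.35463182e-03, -6.60026979e+01,  1.37024850e+00, -4.06473935e+01,
        1.69136975e-02,  9.07705020e-03,  2.68506813e-05]), 'eef_pos': array([0.23842397, 0.60428076, 0.23053696]), 'ee_rot': array([-3.14021825e+00,  9.31461888e-05,  2.76581505e+00]), 'force': array([-0.25215025,  0.51058394,  0.51318438]), 'wrist_torque': array([ 0.02442988, -0.01101915, -0.03870479]), 'grip_force': 0.0, 'gripper_width': 1.0002599108286327}
```

View pics/top0.png

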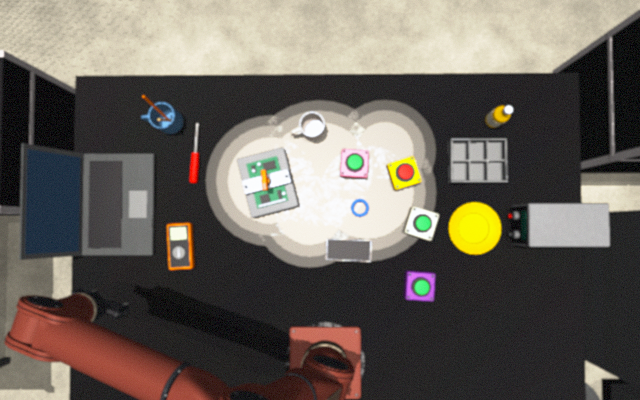

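View pics/scene0.png

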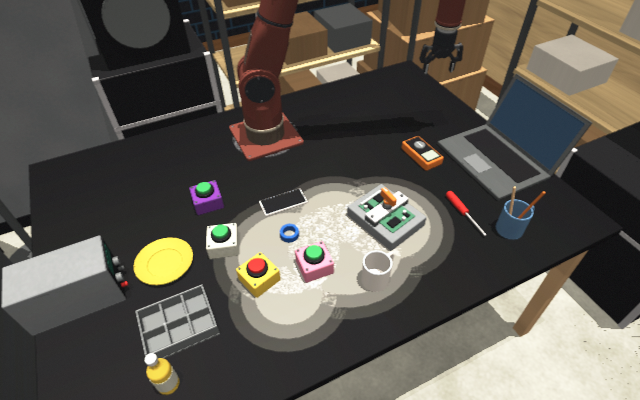

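The top view shows the fixture at about (267,182) with the knob at about (266,180). The white station's green button is at (423,223) and the red one at (405,172). The pink and purple stations are decoys. Next I'll measure them.

```bash
cat > h.py <<'E'
import numpy as np,cv2,pickle
def ray(d,u,v,z):
    K=np.array([(u-d["cx"])/d["fx"],(v-d["cy"])/d["fy"],1]);R=np.array(d["R"]);t=np.array(d["t"])
    c=-R.T@t;r=R.T@K;return c+r*(z-c[2])/r[2]
def blob(d,lo,hi,box):
    x0,y0,x1,y1=box;h=cv2.cvtColor(d["frame"],cv2.COLOR_RGB2HSV)
    m=np.zeros(h.shape[:2],np.uint8);m[y0:y1,x0:x1]=cv2.inRange(h,lo,hi)[y0:y1,x0:x1]
    n,l,s,c=cv2.connectedComponentsWithStats(m);i=1+np.argmax(s[1:,4]);return (l==i).astype(np.uint8),c[i],s[i]
E
python3 - <<'E'
from h import *
for n,kb,gb in(("top",(235,145,300,220),(405,205,442,242)),("scene",(345,180,430,240),(205,220,240,255))):
    d=pickle.load(open(f"pics/{n}0.pkl","rb"))
    m,c,s=blob(d,(5,130,100),(22,255,255),kb)
    P=np.argwhere(m)[:,::-1]; W=np.array([ray(d,u,v,.126 if n=="top" else .118) for u,v in P])[:,:2]
    w,V=np.linalg.eigh(np.cov(W.T));print(n,"knob",s,W.mean(0),V[:,1],np.degrees(np.arctan2(V[1,1],V[0,1])),np.ptp(W@V,axis=0))
    m,c,s=blob(d,(45,120,60),(80,255,255),gb);print("green",s,c,ray(d,*c,.079))
d=pickle.load(open("pics/top0.pkl","rb"))
cv2.imwrite("pics/c.png",np.hstack([cv2.resize(d["frame"][140:225,225:310,::-1],(600,600),interpolation=cv2.INTER_CUBIC)]))
E
```

```text
top knob [261 169   9  21  87] [0.59390988 0.18238601] [-0.96932146 -0.24579649] -165.77109143155596 [0.02250809 0.06247693]
green [416 216  15  15 177] [422.77966102 222.85875706] [ 0.45543692 -0.31168127  0.079     ]
scene knob [381 188  15  18 163] [0.59958703 0.18007742] [-0.9954684   0.09509288] 174.54333414130286 [0.03846302 0.07649669]
green [212 224  16  14 168] [219.89880952 231.05952381] [ 0.46235403 -0.31219186  0.079     ]
```

View pics/c.png

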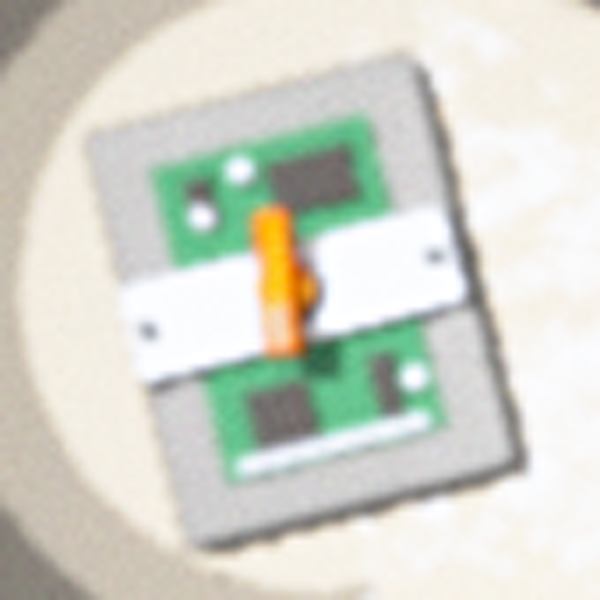

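The crop shows the fixture turned about 14° and the bar about 7°, so lock_turn is about 0.12. The orange bump on the right of the bar is the stem, and it biased the blob measurement. I'll work out the hand-picked points and the first move.

```bash
python3 - <<'E'
from h import *
d=pickle.load(open("pics/top0.pkl","rb"))
f=lambda x,y,z:ray(d,225+(x+.5)/(600/85)-.5,140+(y+.5)/(600/85)-.5,z)
a,b=f(270,208,.126),f(287,356,.126);print("bar",(a+b)/2,np.linalg.norm(a-b),np.degrees(np.arctan2(*(a-b)[1::-1])))
q=[f(90,130,.045),f(415,53,.045),f(523,465,.045),f(195,545,.045)]
print("base",np.mean(q,0),[np.linalg.norm(q[i]-q[i-1]) for i in range(4)],np.degrees(np.arctan2(*(q[0]-q[3])[1::-1])),np.degrees(np.arctan2(*(q[1]-q[2])[1::-1])))
a,b=f(150,331,.07),f(435,257,.07);print("bridge",(a+b)/2,np.degrees(np.arctan2(*(a-b)[1::-1]))-90)
c=np.array([.597,.181]);p=np.array([.2384,.6043]);y=2.7658
v=c-p;print("tool x,y mm",1e3*(v@[np.cos(y),np.sin(y)]),1e3*(v@[np.sin(y),-np.cos(y)]))
E
```

```text
bar [0.58979288 0.18493163 0.126     ] 0.06548822801272973 6.735406328736101
base [0.59011956 0.18335899 0.045     ] [np.float64(0.19832279063825448), np.float64(0.15456168550611743), np.float64(0.19716753929115152), np.float64(0.15540465668731002)] 14.461519837729588 14.71287578128207
bridge [0.58957372 0.18613369 0.07      ] 14.420271598129702
tool x,y mm -488.9311433478502 -262.15107679459175
```

Request:
drive_tool([
  [[-1,-0.2,-0.109,0,0],[-1,-0.2,-0.109,0,0],[-1,-0.2,-0.109,0,0],[-1,-0.2,-0.109,0,0],[-1,-0.2,-0.109,0,0],[-1,-0.2,-0.109,0,0],[-1,-0.2,-0.109,0,0],[-1,-0.2,-0.109,0,0],[-1,-0.2,-0.109,0,0],[-1,-0.2,-0.109,0,0],[-1,-0.2,-0.109,0,0],[-1,-0.2,-0.109,0,0],[-1,0,0,0,-0.94],[-1,0,0,0,-0.94],[-1,0,0,0,-0.94],[-1,0,0,0,-0.94],[-1,0,0,0,-0.94],[-1,0,0,0,-0.94],[-1,0,0,0,0],[-1,0,0,0,0]],
], force=60)

```text
clock: 2.1
eef_pos: [0.5889, 0.185, 0.231]
ee_rot: [-3.141, -0.001, -3.028]
force: [-0.3, -0.2, -0.2]
gripper_width: 0.999
grip_force: 0.0
```

```bash
python3 - <<'E'
from rig import manip,get_image
from h import *
o=manip.observe();print(o["qpos"],o["eef_pos"],o["ee_rot"],o["gripper_width"])
d=get_image("wrist");pickle.dump(d,open("pics/w1.pkl","wb"));cv2.imwrite("pics/w1.png",d["frame"][:,:,::-1])
print({k:d[k] for k in d if k!="frame"})
E
```

```text
[-0.619562    0.27030442  0.29847986  1.56222864 -0.08107086  1.32179872
  1.3734212 ] [0.58891    0.18501502 0.23102929] [-3.14143880e+00 -5.16179878e-04 -3.02771034e+00] 0.9989333512592302
{'fx': 356.73025691236546, 'fy': 356.73025691236546, 'cx': 318.635128039801, 'cy': 197.51860496603854, 'R': array([[-0.11430631,  0.99344424, -0.00161252],
       [ 0.94973956,  0.10975349,  0.29317049],
       [ 0.29142552,  0.03197976, -0.95605882]]), 't': array([-0.11541755, -0.6167657 ,  0.20240172])}
```

View pics/w1.png

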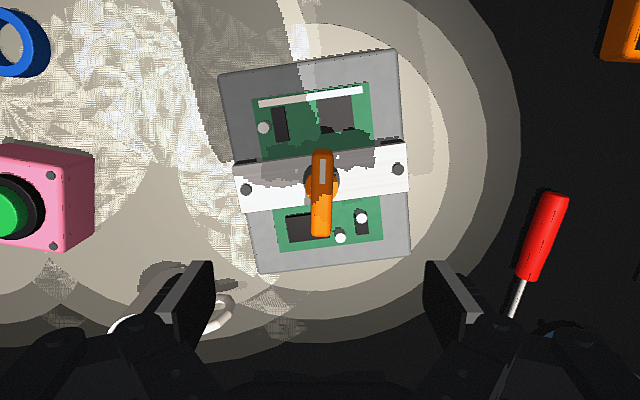

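The wrist view shows the bar from about (322,150) to (320,236) and the bridge screws at (246,189) and (398,169). I'll cross-check with an enlarged crop.

```bash
python3 - <<'E'
from h import *
d=pickle.load(open("pics/w1.pkl","rb"))
print("cam",-np.array(d["R"]).T@d["t"])
a,b=ray(d,398,169,.07),ray(d,246,189,.07);print("bridge",(a+b)/2,np.degrees(np.arctan2(*(a-b)[1::-1])),np.linalg.norm(a-b))
cv2.imwrite("pics/c2.png",cv2.resize(d["frame"][140:250,270:380,::-1],(600,600),interpolation=cv2.INTER_CUBIC))
E
```

```text
cam [0.51358881 0.17588033 0.37413934]
bridge [0.5892132  0.18646939 0.07      ] 104.30421676207841 0.13460653119636984
```

View pics/c2.png

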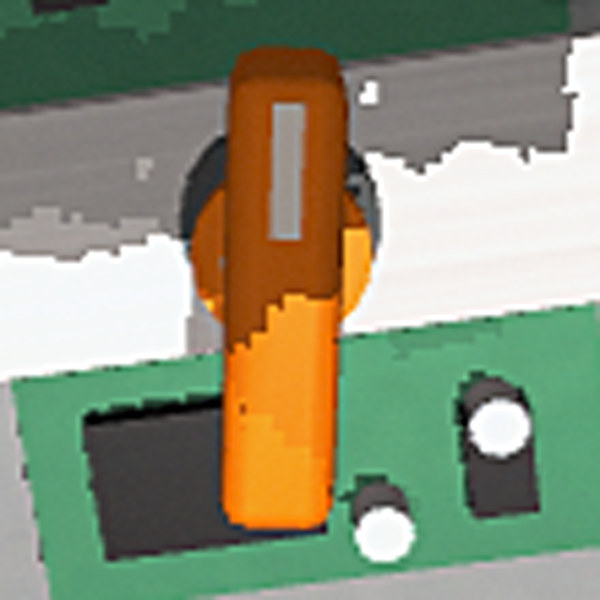

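The crop's top face runs from (289,80) to (277,520).

```bash
python3 - <<'E'
from h import *
d=pickle.load(open("pics/w1.pkl","rb"))
f=lambda x,y:ray(d,270+x*11/60,140+y*11/60,.126)
a,b=f(277,522),f(289,80);print((a+b)/2,np.linalg.norm(a-b),np.degrees(np.arctan2(*(a-b)[1::-1])))
E
```

```text
[0.58825857 0.18641807 0.126     ] 0.06151051536244407 5.2266737032469175
```

Request:
drive_tool([
  [[-1,0,0.005,0.2,0],[-1,0,0,0.2,0],[-1,0,0,0.2,0],[-0.4,0,0,0.05,0],[-0.4,0,0,0.04,0],[-0.4,0,0,0,0]],
], force=60)

```text
clock: 2.75
eef_pos: [0.5893, 0.1862, 0.0939]
ee_rot: [3.142, 0.0, -3.026]
force: [-0.1, -0.1, -0.0]
gripper_width: 0.7
grip_force: 0.0
```

Request:
drive_tool([
  [[0,0,0,0,0],[0.3,0,0,0,0],[0.6,0,0,0,0],[1,0,0,0,0],[1,0,0,0,0],[1,0,0,0,0],[1,0,0,0,0],[1,0,0,0,0]],
])

```text
clock: 3.55
eef_pos: [0.5897, 0.1868, 0.0938]
ee_rot: [3.141, 0.002, -3.025]
force: [3.1, 4.9, 3.8]
gripper_width: 0.175
grip_force: 59.7
```

Request:
drive_tool([
  [[1,0,0,0.01,0],[1,0,0,0.01,0],[1,0,0,0.01,0],[1,0,0,0.008,0],[1,0,0,0,0],[1,0,0,0,0]],
])

```text
clock: 4.15
eef_pos: [0.5899, 0.1869, 0.0884]
ee_rot: [3.14, 0.003, -3.025]
force: [-4.2, 1.1, 23.6]
gripper_width: 0.179
grip_force: 63.8
```

Request:
drive_tool([
  [[1,0,0,0.005,0],[1,0,0,0,0],[1,0,0,0,0]],
])

```text
clock: 4.45
eef_pos: [0.59, 0.187, 0.0883]
ee_rot: [3.14, 0.003, -3.025]
force: [-8.9, 0.5, 31.0]
gripper_width: 0.178
grip_force: 65.5
```

```bash
python3 - <<'E'
from rig import manip,get_image
from h import *
o=manip.observe();print(o["force"],o["wrist_torque"],o["eef_pos"])
d=get_image("wrist");s=get_image("scene")
pickle.dump((d,s),open("pics/w2.pkl","wb"))
a=cv2.resize(d["frame"][120:400,150:490,::-1],(480,395));b=cv2.resize(s["frame"][170:250,335:440,::-1],(315*1,240),interpolation=cv2.INTER_CUBIC)
c=np.zeros((395,795,3),np.uint8);c[:,:480]=a;c[:240,480:]=b;cv2.imwrite("pics/w2.png",c)
E
```

```text
[-8.92132802  0.50734614 30.96535782] [ 0.16703061  1.72787519 -0.07061967] [0.59000878 0.18697768 0.0883204 ]
```

View pics/w2.png

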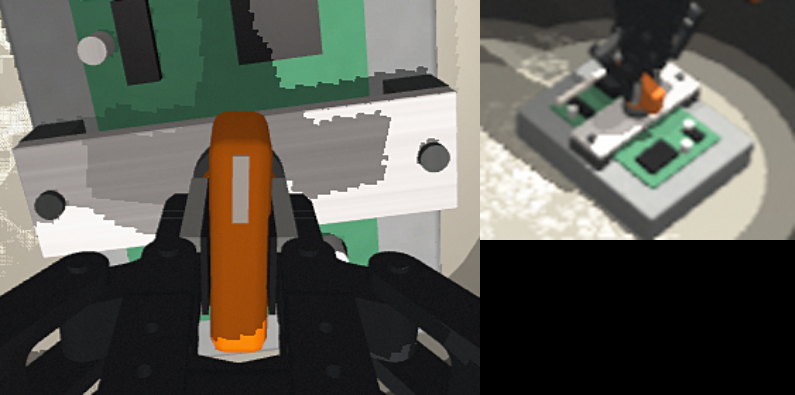

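```bash
python3 - <<'E'
from h import *
from scipy.optimize import brentq
d1=pickle.load(open("pics/w1.pkl","rb"));d2,_=pickle.load(open("pics/w2.pkl","rb"))
def stripe(d,box):
    x0,y0,x1,y1=box;g=d["frame"][y0:y1,x0:x1].astype(int)
    b=g[:,:,2].astype(float);bg=np.percentile(b,10);fg=np.percentile(b,95)
    print(bg,fg); w=np.clip((b-bg)/(fg-bg),0,1)
    W=cv2.moments(w.astype(np.float32)); cx=x0+W["m10"]/W["m00"];col=int(cx-x0)
    prof=w[:,col-1:col+2].mean(1); r=np.where(prof>.5)[0];i,j=r[0],r[-1]
    t=i-1+(.5-prof[i-1])/(prof[i]-prof[i-1]);e=j+(prof[j]-.5)/(prof[j]-prof[j+1])
    return cx,y0+t,y0+e
s1=stripe(d1,(316,153,329,190));s2=stripe(d2,(310,220,331,290));print(s1,s2)
L=lambda d,s,z:np.linalg.norm(ray(d,s[0],s[1],z)-ray(d,s[0],s[2],z))
C=lambda d,s,z:ray(d,s[0],(s[1]+s[2])/2,z)
for z0 in(.126,.125):
    print(L(d1,s1,z0),C(d1,s1,z0))
    z=brentq(lambda z:L(d2,s2,z)-L(d1,s1,z0),.08,.16);print("len z",z)
    zz=brentq(lambda z:C(d2,s2,z)[0]-C(d1,s1,z0)[0],.08,.16);print("pos z",zz)
print(-np.array(d2["R"]).T@d2["t"])
E
```

```text
4.0 151.0
4.0 150.54999999999995
(322.15265782187413, np.float64(158.4346153846154), np.float64(183.50573394495413)) (319.9987120083228, np.float64(229.67341628959275), np.float64(277.66482685619235))
0.018239075760641956 [0.56931647 0.18440821 0.126     ]
len z 0.11933434974533741
pos z 0.11829424451807585
0.018312579123203318 [0.56954105 0.18444258 0.125     ]
len z 0.11888371431561096
pos z 0.11783391507899757
[0.51425493 0.17725175 0.23115473]
```

The knob top has gone down about 7.5 mm, from 126 to about 118.5 mm, with over 30 N against it, so it is at its lower stop. I'll ease the push and turn it clockwise.

Request:
drive_tool([
  [[1,0,0,-0.01,0],[1,0,0,0,0.5],[1,0,0,0,1],[1,0,0,0,1],[1,0,0,0,1],[1,0,0,0,1],[1,0,0,0,1],[1,0,0,0,1],[1,0,0,0,1],[1,0,0,0,1],[1,0,0,0,1],[1,0,0,0,1],[1,0,0,0,0.5],[1,0,0,0,0],[1,0,0,0,0]],
])

```text
clock: 6.05
eef_pos: [0.5898, 0.1872, 0.0885]
ee_rot: [3.139, -0.0, 2.298]
force: [-1.3, 4.1, 15.6]
gripper_width: 0.179
grip_force: 62.2
```

```bash
python3 -c "
from rig import manip
o=manip.observe();print(o['qpos'],o['eef_pos'],o['ee_rot'],o['force'],o['wrist_torque'])"
```

```text
[-0.74295442  0.40399179  0.45644841  1.72747643 -0.2020213   1.05399149
  0.50917138] [0.58980433 0.18717512 0.08850768] [ 3.13877732e+00 -9.27038698e-05  2.29841063e+00] [-1.26603659  4.14445472 15.63841122] [ 0.77914825  0.32585898 -0.08395635]
```

Request:
drive_tool([
  [[1,0,0,0,0.8],[1,0,0,0,0.8],[1,0,0,0,0.4],[1,0,0,0,0],[1,0,0,0,0]],
])

```text
clock: 6.55
eef_pos: [0.5898, 0.1872, 0.0885]
ee_rot: [3.139, -0.0, 2.125]
force: [-0.9, 4.1, 17.0]
gripper_width: 0.176
grip_force: 61.9
```

```bash
python3 -c "
from rig import manip
o=manip.observe();print(o['eef_pos'],o['ee_rot'],o['force'],o['wrist_torque'])"
```

```text
[0.5898234  0.18720148 0.08851973] [ 3.13884519e+00 -3.80916950e-04  2.12484437e+00] [-0.876867    4.06414081 16.96724125] [0.75150471 0.32281871 0.44493959]
```

Request:
drive_tool([
  [[1,0,0,0,0.4],[1,0,0,0,0.4],[1,0,0,0,0],[1,0,0,0,0]],
])

```text
clock: 6.95
eef_pos: [0.5898, 0.1874, 0.0885]
ee_rot: [3.139, -0.0, 2.057]
force: [-0.7, 3.8, 16.2]
gripper_width: 0.174
grip_force: 67.1
```

```bash
python3 -c "
from rig import manip
o=manip.observe();print(o['eef_pos'],o['ee_rot'],o['force'],o['wrist_torque'])"
```

```text
[0.58981025 0.18740259 0.08848171] [ 3.13894623e+00 -1.97851601e-04  2.05695723e+00] [-0.65950895  3.75449291 16.19946546] [0.67730474 0.20501189 1.45839213]
```

Wrist moment about z has risen to 1.46 N m, so the knob is at its turn stop. I'll unload the twist, open and lift.

Request:
drive_tool([
  [[1,0,0,0,-0.6],[1,0,0,0,0],[0.6,0,0,0,0],[0.3,0,0,0,0],[0,0,0,0,0],[0,0,0,0,0],[0,0,0,-0.1,0],[0,0,0,-0.2,0],[0,0,0,-0.2,0],[0,0,0,-0.2,0],[0,0,0,0,0]],
])

```text
clock: 8.05
eef_pos: [0.5912, 0.186, 0.232]
ee_rot: [3.134, 0.001, 2.105]
force: [1.2, -0.0, -0.2]
gripper_width: 0.499
grip_force: 0.0
```

```bash
python3 - <<'E'
from rig import manip,get_image
from h import *
o=manip.observe();print(o["force"],o["eef_pos"],o["ee_rot"])
d=get_image("wrist")
pickle.dump(d,open("pics/w3.pkl","wb"))
print(-np.array(d["R"]).T@d["t"])
cv2.imwrite("pics/w3.png",d["frame"][:,:,::-1])
E
```

```text
[ 1.18315586 -0.02230513 -0.21532872] [0.59118035 0.18602846 0.23201537] [3.13449199e+00 9.26912285e-04 2.10526436e+00]
[0.55122712 0.24966797 0.375027  ]
```

View pics/w3.png

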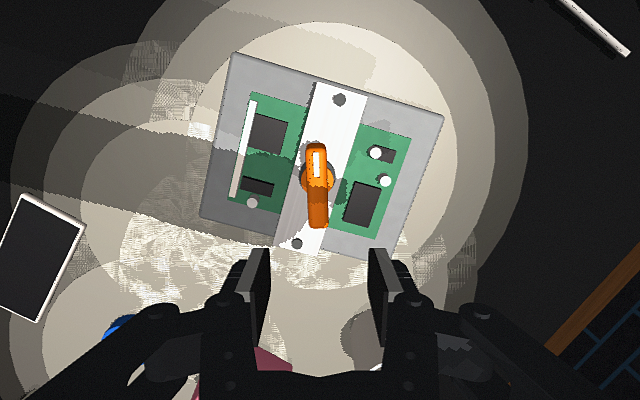

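The wrist view shows the turned bar from about (316,147) to (318.5,222) and the bridge screws at (340,100) and (297,243). I'll check its angle and height.

```bash
python3 - <<'E'
from h import *
d=pickle.load(open("pics/w3.pkl","rb"))
a,b=ray(d,340,100,.07),ray(d,297,243,.07);print("bridge",(a+b)/2,np.degrees(np.arctan2(*(a-b)[1::-1])))
# stripe: minAreaRect-free PCA of light pixels
g=d["frame"][148:182,308:326].astype(int);m=(g[:,:,2]>90).astype(np.uint8)
P=np.argwhere(m)[:,::-1]+[308,148]
for z in(.126,.118):
    W=np.array([ray(d,u,v,z)[:2] for u,v in P]);w,V=np.linalg.eigh(np.cov(W.T));print(z,len(P),W.mean(0),np.sqrt(12*w),np.degrees(np.arctan2(V[1,1],V[0,1])))
M,c,s=blob(d,(3,130,60),(22,255,255),(295,135,345,235));ys=np.where(M)[0]
rows=[(y,np.where(M[y])[0].mean()) for y in list(range(152,162))+list(range(202,224))]
p=np.polyfit(*zip(*rows),1);a,b=[ray(d,np.polyval(p,y),y,.118) for y in(150,222)];print("bar deg",np.degrees(np.arctan2(*(a-b)[1::-1])),(a+b)/2,ys.min(),ys.max())
E
```

```text
bridge [0.58975531 0.18573125 0.07      ] 104.28361080111758
0.126 158 [0.5775601  0.20443265] [0.00449779 0.01777647] 123.61962439232184
0.118 158 [0.57840605 0.20297946] [0.00464228 0.01834754] 123.61962439232188
bar deg 122.54682649522232 [0.58787535 0.18818461 0.118     ] 143 228
```

The bar is at 122.5° against 122.7° expected at the stop, and the height fits fully down. I'll press the knob top gently with shut fingers to confirm it stayed down.

Request:
drive_tool([
  [[1,0.004,-0.006,0.1,0],[1,0,0,0.2,0],[1,0,0,0.1,0],[1,0,0,0.05,0],[1,0,0,0.05,0],[1,0,0,0.04,0],[1,0,0,0.02,0],[1,0,0,0,0]],
])

```text
clock: 8.9
eef_pos: [0.5884, 0.1863, 0.1179]
ee_rot: [3.139, -0.001, 2.106]
force: [-7.9, -1.5, 22.4]
gripper_width: 0.001
grip_force: 11.3
```

Request:
drive_tool([
  [[1,0,0,0.005,0],[1,0,0,0.005,0],[1,0,0,0,0]],
])

```text
clock: 9.2
eef_pos: [0.5889, 0.1864, 0.1177]
ee_rot: [3.137, -0.001, 2.106]
force: [-14.1, -4.9, 36.0]
gripper_width: -0.003
grip_force: 18.1
```

The knob top stands at 117.8 mm under 36 N, which is fully down. Now I'll lift and go over the green button.

Request:
drive_tool([
  [[1,0,0,-0.1,0],[1,0,0,-0.2,0],[1,0,0,-0.2,0],[1,-0.139,-0.141,0,0],[1,-0.139,-0.141,0,0],[1,-0.139,-0.141,0,0],[1,-0.139,-0.141,0,0],[1,-0.139,-0.141,0,0],[1,-0.139,-0.141,0,0],[1,-0.139,-0.141,0,0],[1,-0.139,-0.141,0,0],[1,-0.139,-0.141,0,0],[1,-0.139,-0.141,0,0],[1,-0.139,-0.141,0,0],[1,-0.139,-0.141,0,0],[1,-0.139,-0.141,0,0],[1,0,0,0,0],[1,0,0,0,0]],
])

```text
clock: 11.0
eef_pos: [0.4562, -0.3128, 0.2131]
ee_rot: [3.141, 0.001, 2.104]
force: [-0.1, 0.3, -0.3]
gripper_width: -0.001
grip_force: 0.0
```

```bash
python3 - <<'E'
from rig import manip,get_image
from h import *
o=manip.observe();print(o["force"],o["eef_pos"],o["ee_rot"])
d=get_image("wrist");pickle.dump(d,open("pics/w4.pkl","wb"))
cv2.imwrite("pics/w4.png",d["frame"][:,:,::-1])
print(-np.array(d["R"]).T@d["t"])
for t in ((0.457,-.312,.079),tuple(o["eef_pos"])):
    p=np.array(d["R"])@t+d["t"];print(p[:2]/p[2]*d["fx"]+[d["cx"],d["cy"]])
E
```

```text
[-0.11017967  0.32098207 -0.25208439] [ 0.45621317 -0.31278432  0.21314353] [3.14115924e+00 7.95387966e-04 2.10350994e+00]
[ 0.41719064 -0.24861463  0.35614342]
[321.48927528 184.3450615 ]
[321.10838291 263.52735523]
```

View pics/w4.png

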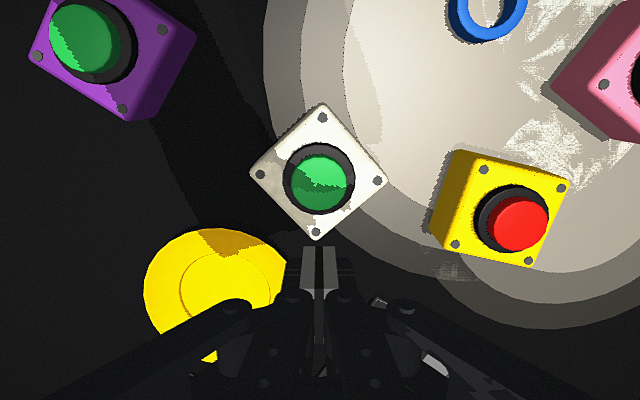

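The wrist view shows the green cap on the white station centred at about (320,184), which agrees with the predicted (321,184). The red button at (517,223) is well clear. I'll press straight down.

Request:
drive_tool([
  [[1,0,0,0.2,0],[1,0,0,0.2,0],[1,0,0,0.2,0],[1,0,0,0.05,0],[1,0,0,0.02,0],[1,0,0,0.02,0],[1,0,0,0.02,0],[1,0,0,0.005,0],[1,0,0,0,0]],
])

```text
clock: 11.95
eef_pos: [0.4578, -0.3118, 0.0712]
ee_rot: [3.139, 0.002, 2.106]
force: [-0.6, 2.7, 5.4]
gripper_width: -0.002
grip_force: 3.1
```

Request:
drive_tool([
  [[1,0,0,0.006,0],[1,0,0,0,0],[1,0,0,0,0]],
])

```text
clock: 12.25
eef_pos: [0.4579, -0.3119, 0.071]
ee_rot: [3.139, 0.001, 2.106]
force: [-3.9, 7.0, 19.6]
gripper_width: 0.003
grip_force: 9.9
```

At 71.0 mm under 19.6 N the button is fully down. I'll release it.

Request:
drive_tool([
  [[1,0,0,-0.05,0],[1,0,0,-0.15,0],[1,0,0,-0.2,0],[1,0,0,-0.2,0],[1,0,0,-0.1,0],[1,0,0,0,0],[1,0,0,0,0],[1,0,0,0,0]],
])

```text
clock: 13.05
eef_pos: [0.4561, -0.3113, 0.2077]
ee_rot: [-3.141, -0.001, 2.106]
force: [0.3, 0.4, -1.4]
gripper_width: -0.003
grip_force: 0.0
```

```bash
python3 - <<'E'
from rig import manip,get_image
from h import *
d0=pickle.load(open("pics/w4.pkl","rb"));o=manip.observe();print(o["eef_pos"],o["force"])
d=get_image("wrist");
for q in(d0,d):
    m,c,s=blob(q,(45,120,40),(85,255,255),(280,140,360,225));print(s,ray(q,*c,.079))
t=get_image("top");cv2.imwrite("pics/t5.png",t["frame"][:,:,::-1])
E
```

```text
[ 0.45608232 -0.31134201  0.20766375] [ 0.27041646  0.35668407 -1.39198306]
[ 291  154   56   57 2488] [ 0.45384519 -0.31147073  0.079     ]
[ 290  157   57   58 2577] [ 0.45385993 -0.31141871  0.079     ]
```

View pics/t5.png

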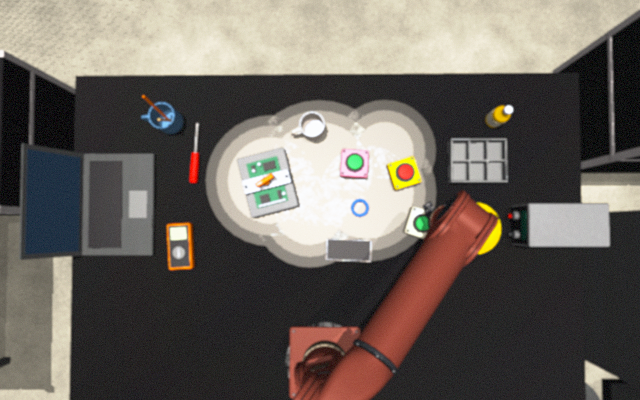

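The top view shows the knob turned at (266,181), the green button back up, and every other object where it was. I'll hand in.

```bash
python3 -c "
from rig import ticket
print(ticket.sign_off())"
```

```text
the job is handed in; nothing more can be done
None
```

The clamp knob was pushed to its lower stop and turned clockwise to its stop. The green button was then pressed fully down and came back up, nothing else was disturbed, and the job is handed in at about 13 s; the sign-off gave no verdict.

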